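One shot of strawberry sauce from the roller-switch doser

TASK

Dose one shot of strawberry sauce: push the red roller of the strawberry doser's limit switch sideways (either side will do) until the switch trips, hold it over for a good second, then let go so that its lever springs back upright. Do not trip the brown (chocolate) or green (pistachio) doser and do not shove or knock over the dark brown squeeze bottle with the yellow cap.

Things in the scene. Friction and masses are not known exactly. Their poses are not given: they have to be found in the camera images.
- strawberry_roller (a point): Centre of the red roller (32 mm diameter, 20 mm wide, axle along the doser's x) on top of an upright steel lever arm, 70 mm above its pivot and 145 mm above the counter. Rides on the lever; while upright its axes are the doser's: x level, towards the pump box; y level, the way the lever swings; z up. Both sides of the roller are free down to the foot plate. Other dosers' rollers are 130 mm or more away.
- strawberry_doser: The bolted-down doser, turned up to 0.35 rad; origin under the centre of its steel foot plate (260 x 100 x 6 mm). Along its x: roller at -105 mm, grey switch housing -90 to -48 (92 high), steel pump box -40 to 76 (94 wide and high), red jar with white lid and red dot on it (80 wide, 146 high, at 18), spout over a white dish at 100. Three dosers stand side by side, in any order.
- strawberry_lever (a joint): Lever angle (rad): 0 upright, positive with the roller leaning to the doser's -y, negative to +y. A spring (0.6 N m per rad, some 4 N at the roller) returns it to 0. Tripped, sauce runs, beyond 0.4 rad to either side: roller centre 27 mm or more sideways. Stop at 0.95 rad: 57 mm sideways, 29 mm lower. At 0.6 rad: 40 mm sideways, 12 mm lower.
- chocolate_lever (a joint): Lever angle of the chocolate (brown roller, brown jar) doser's switch, built and moving exactly like the strawberry one; 0 upright. A bystander: must not be pushed over (it trips from 0.4 rad).
- pistachio_lever (a joint): Lever angle of the pistachio (green roller, green jar) doser's switch, built and moving exactly like the strawberry one; 0 upright. A bystander: must not be pushed over (it trips from 0.4 rad).
- cocoa_bottle: Dark brown squeeze bottle with a yellow cap and nozzle, standing loose at the right-hand side of the dosers, 62 mm diameter, 187 mm high with its nozzle; origin at the centre of its underside, z up. A bystander: must stay standing where it is.

How it is judged:
By the outcome, as a careful person would: the job done as asked, in the order asked, and still so for the second after the job is handed in, with the robot touching nothing.
It also fails if it takes over 35 s, if anything falls off the work surface, if the arm or the gripper's body presses on something with over 40 N, if the wrist force passes 120 N, or if a joint passes its speed limit or range.

ROBOT

A 6-joint arm with a two-finger parallel gripper is mounted at the origin on the work surface. World frame = base frame: x ahead of the robot, y to its left, z up, the work surface at z = 0. Lengths are in m, angles in rad, forces in N, time in s.
With the tool pointing down it reaches from about 0.25 to 0.8 m from the base axis. Payload 3.9 kg.
Tool frame: the origin (TCP) lies midway between the tips of the shut fingers; the grasp point (between the pads) lies 19 mm behind it (ctrl.hold_point_z is the z of the grasp point in the tool frame, in m); z points along the fingers, y is the line along which they close (so a half turn about z gives the same grasp; the last joint's range is limited). The gripper opens to 85 mm and grips with 20 to 120 N. Pads are 22 mm wide; open, the fingers measure 114 mm over their backs; the gripper's body (76 mm by 85 mm) begins 54 mm behind the grasp point. The pads swing forward as they close: fully open they stand 13 mm farther back than shut.
Start: joints at [1.233, 0.26, -0.138, 1.173, 0, 1.571], TCP at [0.174, 0.495, 0.199] pointing down, gripper open.
Joint ranges: [-2.78, 2.78], [-0.83, 1.72], [-1.28, 1.37], [-1.9, 2.12], [-1.57, 1.48], [-3.14, 3.14]. Speed limits (rad/s): [2.57, 2.57, 3.14, 3.14, 3.14, 3.14].

INTERFACE

Orientations are given as a rotation vector (axis times angle).
In Python, from cell import ctrl gives the robot as it stands.
- The arm moves only by the shell command python3 -m jog 'ROWS' [FORCE]. ROWS is JSON, a list that holds one entry, the list of rows, each a list of 7 numbers: the shift along the tool's x, y, z in cm, then the turn, a rotation vector about the tool's x, y, z in degrees, then the opening, from 0 (shut) to 1 (fully open). A call has 1 to 8 rows; each row is the pose to reach, as a shift and turn from the pose commanded when the call began, along the tool's axes at that moment; what a row does not reach only later rows make up. A row lasts 1/8 s, in which the tool goes at most 62.5 mm and 10.7 degrees, less where a joint would pass 70% of its speed; a pose out of reach is approached as far as the arm can. A call with a gripper value outside its range is refused whole. The fingers move at their own pace and stop on an object; FORCE is the grip in N (left out, the last holds). Time passes only in rows, so rows that repeat a pose let the fingers close. It gives the time, the measured TCP pose, the force and the opening at its end, in the units of the state.
- ctrl.observe(): the state, without advancing time (a new reading comes with each control period).
- ctrl.capture(name): name is "scene" or "top" or "wrist"; returns a dict with "pixels" (420x560x3 uint8, blue, green, red), "vertical_fov" (degrees; the focal length in pixels is half the picture's height over the tangent of half this angle, whatever the lens; pixels are square), "cx", "cy" (the principal point, pixels), "rvec" (rotation vector, rad) and "tvec" (3), from world to camera coordinates, as OpenCV has them; the wrist camera has in their place "tool_from_camera" (4x4, takes a point from camera to tool coordinates, whose origin is the TCP and whose axes are the flange's). Camera axes: x right, y down, z forward; pixel columns grow to the right and rows downward; lengths in m; the calibration is good to about 2 mm. A picture is of the moment at which its call begins: read the wrist's pose just before it. There is no depth.
- ctrl.close_job(): hands the job in, once; it reports no verdict.
The state is a dict: "clock": time; "q": joint angles; "qd": joint speeds; "joint_torque": joint torques, N m; "eef_pos": TCP position; "orientation": TCP orientation; "ft_force": force on the tool from outside, world axes, zero at the start; "moment": the same for the moment, N m; "gripper_width": finger opening in m.
Only numpy, scipy, OpenCV 4.12 (cv2) and the standard library are available. Lean on these libraries where they do the work, as an engineer would, in place of code of your own. Each camera call takes 0.05 s, during which the arm holds its last target. There are 200 camera calls.

## Working session

There is one attempt and no reset: what is moved stays moved. The work goes in short steps, Python scripts to look and compute and a shell command to move; the robot and the scene stay as the last step left them, time stands still between calls to the robot, and variables do not carry over. Pictures are saved under pics/ and viewed, on a budget of 10 in all, crops included, one or two more only if the job needs it, and the job is handed in when it is done.

```bash
mkdir -p pics
cat > h.py <<'E'
import numpy as np, cv2
from cell import ctrl
from scipy.spatial.transform import Rotation as R
def ray(c,u,v):
    f=210/np.tan(np.radians(c["vertical_fov"])/2)
    Rm=cv2.Rodrigues(np.array(c["rvec"],float))[0]; o=-Rm.T@np.array(c["tvec"],float).ravel()
    d=Rm.T@np.array([(u-c["cx"])/f,(v-c["cy"])/f,1]); return o,d
def onz(c,u,v,z):
    o,d=ray(c,u,v); return o+d*(z-o[2])/d[2]
def two(c1,p1,c2,p2):
    A=[];b=[]
    for c,p in((c1,p1),(c2,p2)):
        o,d=ray(c,*p); d/=np.linalg.norm(d); M=np.eye(3)-np.outer(d,d); A.append(M); b.append(M@o)
    x=np.linalg.lstsq(np.vstack(A),np.hstack(b),rcond=None)[0]
    return x,[np.linalg.norm(M@x-bb) for M,bb in zip(A,b)]
E
python3 - <<'E'
from h import *
s=ctrl.observe(); print(s["eef_pos"],s["orientation"],s["clock"])
print(R.from_rotvec(s["orientation"]).as_matrix().round(3))
for n in("scene","top"):
    c=ctrl.capture(n); np.save(n+".npy",c,allow_pickle=True); p=c["pixels"]; cv2.imwrite(f"pics/{n}.png",p)
    print(n,c["vertical_fov"],ray(c,c["cx"],c["cy"]))
    h=cv2.cvtColor(p,cv2.COLOR_BGR2HSV)
    for nm,m in(("red",cv2.inRange(h,(0,150,60),(6,255,255))|cv2.inRange(h,(172,150,60),(180,255,255))),("green",cv2.inRange(h,(35,80,50),(85,255,255))),("yel",cv2.inRange(h,(20,150,100),(34,255,255)))):
        k,_,st,ce=cv2.connectedComponentsWithStats(m)
        for i in range(1,k):
            if st[i,4]>25: print(nm,st[i],ce[i].round(1))
E
```

```text
[0.17374083 0.49459    0.19810959] [-0.52798315 -3.09657041  0.00323754] 0.0
[[-0.943  0.331 -0.001]
 [ 0.331  0.943 -0.002]
 [-0.    -0.002 -1.   ]]
scene 51.34691718503463 (array([1.19520234, 0.35495157, 0.86510431]), array([-0.60875993, -0.42296341, -0.67120287]))
red [241 174   9  12  67] [245.5 179.1]
red [200 194  10   7  62] [204.5 197. ]
red [194 207  26  13 188] [206.7 214. ]
red [ 71 266  11  10  89] [ 76.5 270.6]
red [ 84 276  11   9  83] [ 89.5 279.9]
red [ 55 283  11  10  84] [ 60.2 287.8]
red [ 97 285  10   7  33] [100.8 287.4]
red [ 67 293  12  10  92] [ 72.8 297.5]
red [ 32 297  12  11  97] [ 37.8 301.7]
red [ 45 308  12  10  93] [ 50.8 312.1]
green [321 226  13  15 125] [327.2 232.7]
green [280 253  13  11 114] [285.7 257.6]
green [271 270  30  14 225] [285.2 277.7]
yel [182 118  17  21 197] [189.5 131. ]
top 49.64990420224919 (array([ 0.30411466, -0.13799817,  1.24073943]), array([ 0.1625787 ,  0.01624094, -0.98656191]))
red [72 34 10 10 77] [76.6 38.6]
red [89 34 10 10 73] [93.4 38.6]
red [106  34   9  10  74] [110.3  38.5]
red [360  34   9  10  74] [363.9  38.2]
r
[... 394 characters left out ...]
9] [109.2  72.4]
red [363  70   9   5  33] [367.2  72.6]
red [381  70   9   5  34] [384.9  72.5]
red [398  70   9   5  35] [402.1  72.5]
red [341 158  12  12 112] [346.7 163.7]
red [325 204  13  11  98] [331.1 209.1]
green [226 137  12  13 120] [231.4 142.8]
green [210 183  13  11  99] [216.1 188.1]
yel [216  34   8   9  61] [219.5  38.3]
yel [233  34   8   9  61] [236.6  38.2]
yel [250  34   9   9  60] [253.9  38.2]
yel [213  53   9   8  59] [216.9  56.5]
yel [230  53   9   8  59] [234.1  56.5]
yel [247  53   9   8  57] [251.3  56.4]
yel [217  71   8   4  28] [220.3  72.7]
yel [234  71   9   4  26] [237.9  72.6]
yel [251  71   9   4  28] [255.2  72.6]
yel [444 240  21  20 261] [453.4 249.6]
```

View pics/scene.png

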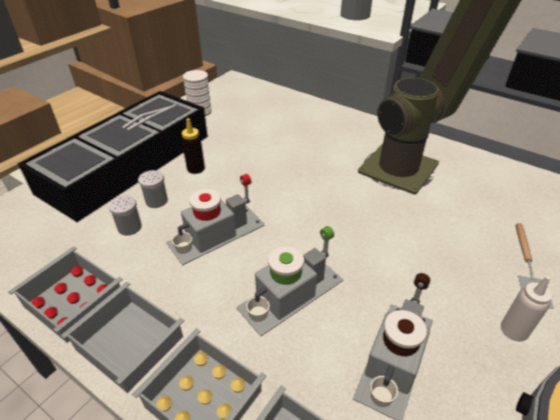

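View pics/top.png

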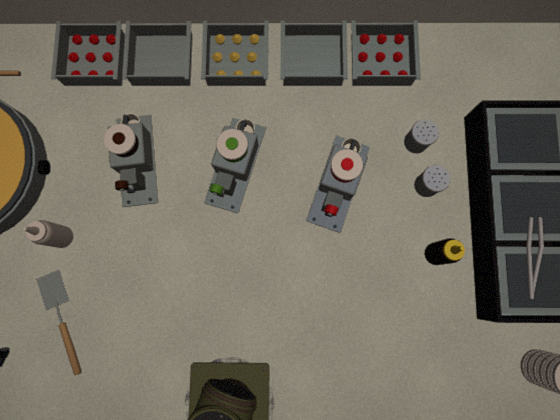

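The strawberry roller shows at (245,179) in the scene view and (331,209) in the top view. The red lid dot is at (204,197) and (347,164). The strawberry doser is the rightmost, with the pistachio to its left and the bottle to its right at (453,250).

Run:
```python
from h import *
S=np.load("scene.npy",allow_pickle=True).item();T=np.load("top.npy",allow_pickle=True).item()
r,e=two(S,(245.5,179.1),T,(331.1,209.1)); print("roller",r,e, onz(T,331.1,209.1,.15))
j,e2=two(S,(204.5,197),T,(346.7,163.7)); print("dot",j,e2,onz(T,346.7,163.7,.146))
g,e=two(S,(327.2,232.7),T,(216.1,188.1)); print("green",g,e)
b=onz(T,453.4,249.6,.17);print("bottle",b)
d=j-r; yaw=np.arctan2(d[1],d[0]); print("dist xy",np.hypot(*d[:2]),"yaw",yaw,np.degrees(yaw))
s=ctrl.observe();Rm=R.from_rotvec(s["orientation"]).as_matrix()
ex=np.array([np.cos(yaw),np.sin(yaw),0]);ey=np.array([-ex[1],ex[0],0])
print("bottle rel roller in doser x,y",(b-r)@ex,(b-r)@ey,"green",(g-r)@ex,(g-r)@ey)
print("tool y dir yaw",np.degrees(np.arctan2(Rm[1,1],Rm[0,1])))
```

```text
roller [ 0.48588278 -0.25546441  0.14687611] [np.float64(0.0009755967219375742), np.float64(0.0009755967219375811)] [ 0.48590926 -0.25595352  0.15      ]
dot [ 0.60153528 -0.296891    0.14368292] [np.float64(5.840048691084496e-05), np.float64(5.840048691062685e-05)] [ 0.60087089 -0.29650699  0.146     ]
green [0.53720592 0.0274681  0.14641184] [np.float64(0.0013731535980353632), np.float64(0.0013731535980354263)]
bottle [ 0.38760885 -0.5384967   0.17      ]
dist xy 0.1228481270609298 yaw -0.34396010395176146 -19.707462277317
bottle rel roller in doser x,y 0.002925844963381566 -0.29959385868818306 green -0.04709293192993781 0.2836672783384453
tool y dir yaw 70.64513964879876
```

Both measurements agree with the given sizes: roller height is 147 mm (145 given) and dot distance is 123 mm. The tool's y axis already lies along the doser's y, so I don't need to turn the tool. I'll travel over with the fingers shut to a point 75 mm on the +y side of the roller.

```bash
python3 -m jog '[[[-1,-1,-3,0,0,0,0],[-4,-4,-3,0,0,0,0],[-8,-8,-3,0,0,0,0],[-12,-12,-3,0,0,0,0],[-16,-16,-3,0,0,0,0],[-20,-20,-3,0,0,0,0],[-24,-24,-3,0,0,0,0],[-27,-27,-3,0,0,0,0]]]'
python3 -m jog '[[[-2,-2,0,0,0,0,0],[-6,-6,0,0,0,0,0],[-10,-10,0,0,0,0,0],[-14,-14,0,0,0,0,0],[-18,-18,0,0,0,0,0],[-22,-21,0,0,0,0,0],[-26,-25,0,0,0,0,0],[-27,-25.9,0,0,0,0,0]]]'
python3 - <<'E'
from h import *
s=ctrl.observe();print(s["eef_pos"],s["ft_force"],s["q"],s["gripper_width"])
Rm=R.from_rotvec(s["orientation"]).as_matrix();print(Rm.round(3))
print("roller in tool cm",100*Rm.T@(np.array([.4859,-.2555,.145])-s["eef_pos"]))
E
```

```text
clock: 1.1
eef_pos: [0.3394, 0.149, 0.2288]
orientation: [-0.53, -3.096, 0.001]
ft_force: [0.5, -0.9, 1.0]
gripper_width: -0.0001
clock: 2.1
eef_pos: [0.509, -0.1855, 0.2279]
orientation: [-0.533, -3.095, 0.0]
ft_force: [-0.5, -0.8, 0.3]
gripper_width: -0.0003
[ 0.50901283 -0.18549389  0.22793391] [-0.51363852 -0.83161268  0.33647884] [-3.49181868e-01  2.79362961e-01 -3.54856529e-02  1.25660010e+00
 -4.30234303e-04 -8.05746978e-03] -0.0003063567420064965
[[-0.942  0.335 -0.001]
 [ 0.335  0.942 -0.   ]
 [ 0.001 -0.    -1.   ]]
roller in tool cm [-0.16936699 -7.36693721  8.29641325]
```

```bash
python3 -m jog '[[[0,0,3,0,0,0,0],[0,0,6,0,0,0,0],[0,0,9,0,0,0,0],[0,0,11,0,0,0,0],[0,0,11,0,0,0,0]]]'
python3 -m jog '[[[0,-1.5,0,0,0,0,0],[0,-3,0,0,0,0,0],[0,-4,0,0,0,0,0],[0,-5,0,0,0,0,0],[0,-6,0,0,0,0,0],[0,-7,0,0,0,0,0],[0,-8,0,0,0,0,0],[0,-8.4,0,0,0,0,0]]]'
python3 - <<'E'
from h import *
s=ctrl.observe();Rm=R.from_rotvec(s["orientation"]).as_matrix()
print(s["eef_pos"],"force tool",Rm.T@s["ft_force"])
S=ctrl.capture("scene");T=ctrl.capture("top")
a=cv2.resize(S["pixels"][130:250,180:340],(800,600),interpolation=cv2.INTER_CUBIC);cv2.imwrite("pics/push.png",a)
b=cv2.resize(T["pixels"][120:255,270:450],(800,600),interpolation=cv2.INTER_CUBIC);cv2.imwrite("pics/pusht.png",b)
for c in(S,T):
    h=cv2.cvtColor(c["pixels"],cv2.COLOR_BGR2HSV);m=cv2.inRange(h,(0,150,50),(6,255,255))|cv2.inRange(h,(172,150,50),(180,255,255))
    m[:110]=0
    k,_,st,ce=cv2.connectedComponentsWithStats(m)
    for i in range(1,k):
        if st[i,4]>8 and ce[i][0]>150:print(st[i],ce[i].round(1), onz(c,*ce[i],.133))
E
```

```text
clock: 2.72
eef_pos: [0.506, -0.1813, 0.1173]
orientation: [-0.526, -3.092, -0.002]
ft_force: [-0.1, 0.8, 0.3]
gripper_width: 0.0001
clock: 3.72
eef_pos: [0.4803, -0.2621, 0.1187]
orientation: [0.528, 3.097, 0.002]
ft_force: [0.3, 2.6, 0.8]
gripper_width: -0.0002
[ 0.48025395 -0.26209078  0.11872271] force tool [ 0.56311359  2.59754385 -0.81483411]
[236 172   9  10  39] [239.4 176.9] [ 0.47369053 -0.28602652  0.133     ]
[200 194  10   7  62] [204.5 197. ] [ 0.59276389 -0.30660468  0.133     ]
[194 207  26  13 187] [206.7 214.1] [ 0.63902706 -0.25713316  0.133     ]
```

View pics/push.png

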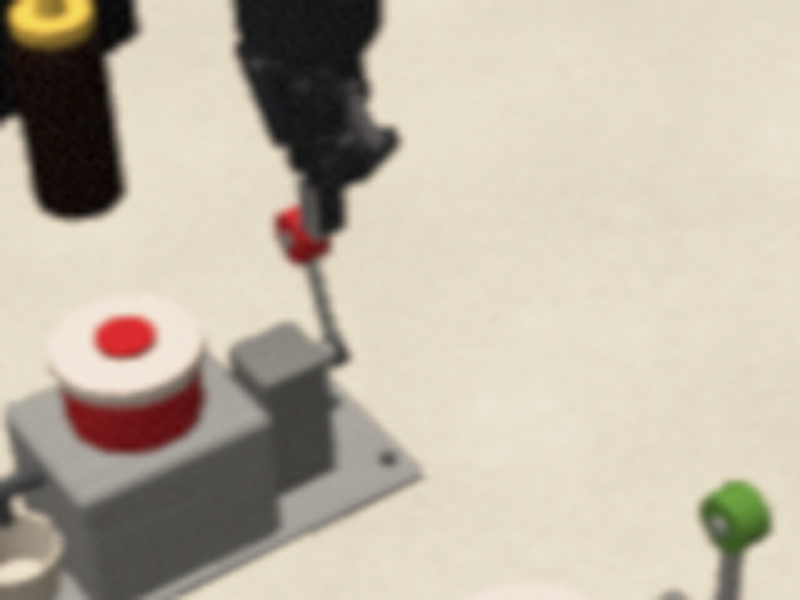

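The view shows the finger pressing the red roller over, leaning by about 25–33 mm and partly hidden by the finger. I'll push 1.1 cm further so it is clearly tripped but short of the stop, then hold.

```bash
python3 -m jog '[[[0,-0.6,0,0,0,0,0],[0,-1.1,0,0,0,0,0],[0,-1.1,0,0,0,0,0],[0,-1.1,0,0,0,0,0],[0,-1.1,0,0,0,0,0],[0,-1.1,0,0,0,0,0],[0,-1.1,0,0,0,0,0],[0,-1.1,0,0,0,0,0]]]'
python3 - <<'E'
from h import *
s=ctrl.observe();Rm=R.from_rotvec(s["orientation"]).as_matrix()
print(s["eef_pos"],"force tool",Rm.T@s["ft_force"])
S=ctrl.capture("scene")
a=cv2.resize(S["pixels"][150:230,180:287],(800,600),interpolation=cv2.INTER_CUBIC);cv2.imwrite("pics/push2.png",a)
ex=np.array([.9415,-.3373,0]);ey=np.array([.3373,.9415,0]);p0=np.array([.4859,-.2555,.075])
for d in(.3,.4,.5,.6,.7,.8):
    P=p0+.07*np.array([0,0,np.cos(d)])-.07*np.sin(d)*ey
    f=210/np.tan(np.radians(S["vertical_fov"])/2);K=np.array([[f,0,S["cx"]],[0,f,S["cy"]],[0,0,1]])
    u=cv2.projectPoints(P[None],np.array(S["rvec"],float),np.array(S["tvec"],float),K,None)[0].ravel()
    print(d,u.round(1),"crop",((u-[180,150])*7.5).round(0))
E
```

```text
clock: 4.82
eef_pos: [0.4766, -0.2724, 0.1191]
orientation: [-0.528, -3.097, 0.0]
ft_force: [0.5, 3.1, 3.5]
gripper_width: 0.0002
[ 0.47662448 -0.27237077  0.11908937] force tool [ 0.60388867  3.10164718 -3.51850706]
0.3 [241.2 176.7] crop [459. 200.]
0.4 [240.  176.2] crop [450. 197.]
0.5 [238.8 176. ] crop [441. 195.]
0.6 [237.8 175.9] crop [434. 195.]
0.7 [236.9 176.2] crop [426. 196.]
0.8 [236.  176.6] crop [420. 200.]
```

View pics/push2.png

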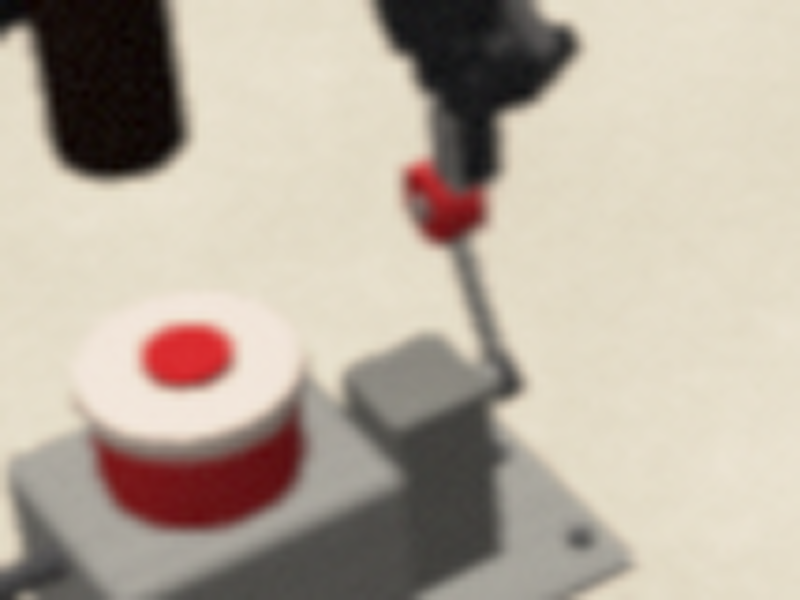

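The lever is leaning by about 0.5 rad. I want more margin, so I'll go 0.7 cm further and 0.6 cm lower, which keeps the fingertip above the 92 mm housing. Then I'll hold again.

```bash
python3 -m jog '[[[0,-0.3,0.6,0,0,0,0],[0,-0.7,0.6,0,0,0,0],[0,-0.7,0.6,0,0,0,0],[0,-0.7,0.6,0,0,0,0]]]'
python3 - <<'E'
from h import *
s=ctrl.observe();Rm=R.from_rotvec(s["orientation"]).as_matrix()
print(s["eef_pos"],"force tool",Rm.T@s["ft_force"])
S=ctrl.capture("scene")
a=cv2.resize(S["pixels"][150:230,180:287],(800,600),interpolation=cv2.INTER_CUBIC);cv2.imwrite("pics/push3.png",a)
ex=np.array([.9415,-.3373,0]);ey=np.array([.3373,.9415,0]);p0=np.array([.4859,-.2555,.075])
f=210/np.tan(np.radians(S["vertical_fov"])/2);K=np.array([[f,0,S["cx"]],[0,f,S["cy"]],[0,0,1]])
def pj(P):
    u=cv2.projectPoints(P[None],np.array(S["rvec"],float),np.array(S["tvec"],float),K,None)[0].ravel();return ((u-[180,150])*7.5).round(0)
print("pivot",pj(p0),"upright",pj(p0+[0,0,.07]))
for d in(.3,.4,.5,.6,.7,.8):
    P=p0+.07*np.array([0,0,np.cos(d)])-.07*np.sin(d)*ey
    print(d,"roller",pj(P),"hub",pj(P+.01*ex))
E
```

```text
clock: 5.38
eef_pos: [0.4738, -0.2811, 0.1148]
orientation: [0.53, 3.096, -0.007]
ft_force: [-4.5, -0.3, 13.7]
gripper_width: 0.0
[ 0.47379396 -0.28114641  0.11479449] force tool [  4.09610072  -1.80070638 -13.72562953]
pivot [499. 371.] upright [489. 222.]
0.3 roller [459. 200.] hub [435. 210.]
0.4 roller [450. 197.] hub [426. 206.]
0.5 roller [441. 195.] hub [418. 204.]
0.6 roller [434. 195.] hub [410. 204.]
0.7 roller [426. 196.] hub [403. 206.]
0.8 roller [420. 200.] hub [397. 209.]
```

View pics/push3.png

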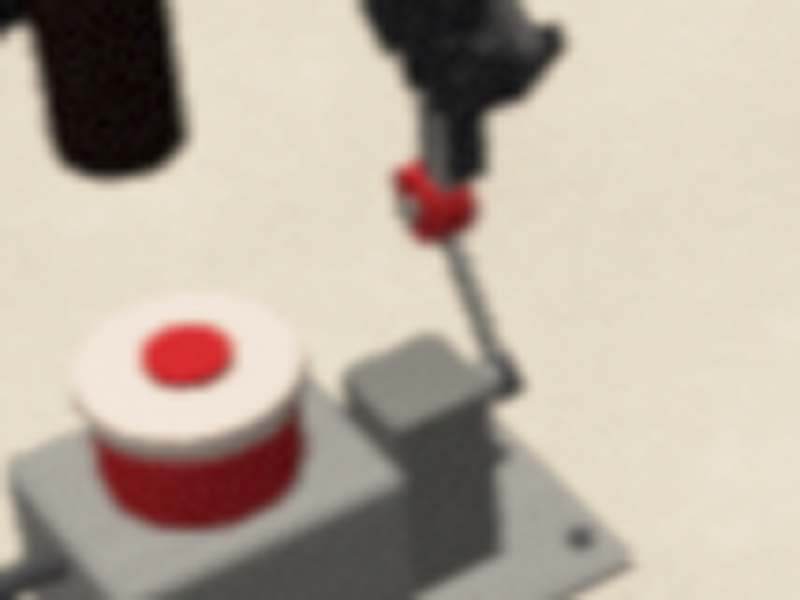

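The hub is at about (408,208) in the crop, which puts the lever near 0.6 rad. The 14 N upward force shows the tip is bearing down on the roller, so I'll lift back 0.5 cm and hold there for another second.

```bash
python3 -m jog '[[[0,0,-0.3,0,0,0,0],[0,0,-0.5,0,0,0,0],[0,0,-0.5,0,0,0,0],[0,0,-0.5,0,0,0,0],[0,0,-0.5,0,0,0,0],[0,0,-0.5,0,0,0,0]]]'
python3 - <<'E'
from h import *
s=ctrl.observe();Rm=R.from_rotvec(s["orientation"]).as_matrix()
print(s["eef_pos"],"force tool",Rm.T@s["ft_force"])
S=ctrl.capture("scene");T=ctrl.capture("top")
a=cv2.resize(S["pixels"][150:230,180:287],(800,600),interpolation=cv2.INTER_CUBIC);cv2.imwrite("pics/push4.png",a)
E
```

```text
clock: 6.18
eef_pos: [0.4746, -0.2792, 0.1181]
orientation: [0.528, 3.096, -0.001]
ft_force: [0.4, 2.3, 5.3]
gripper_width: -0.0001
[ 0.47460888 -0.27919625  0.11814843] force tool [ 0.35654101  2.33512436 -5.30020787]
```

View pics/push4.png

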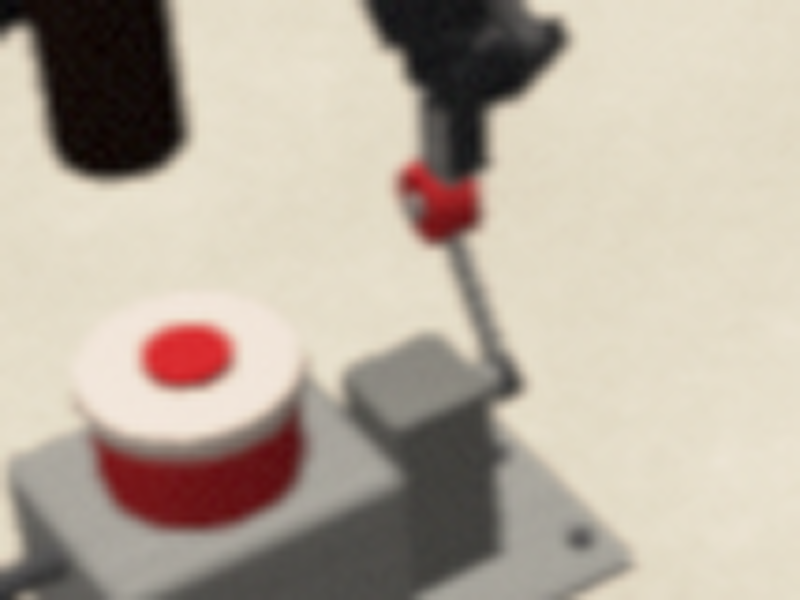

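The lever is still at about 0.56 rad, with the hub at (413,205). It has been held over for roughly 2 s. I'll hold briefly, then back out the way I came so the roller follows the finger upright, and lift.

```bash
python3 -m jog '[[[0,0,0,0,0,0,0],[0,0,0,0,0,0,0],[0,0,0,0,0,0,0],[0,0.8,0,0,0,0,0],[0,1.6,0,0,0,0,0],[0,2.4,0,0,0,0,0],[0,3.2,0,0,0,0,0],[0,4,0,0,0,0,0]]]'
python3 -m jog '[[[0,0.8,0,0,0,0,0],[0,1.6,0,0,0,0,0],[0,3,0,0,0,0,0],[0,5,0,0,0,0,0],[0,6,-3,0,0,0,0],[0,6,-7,0,0,0,0],[0,6,-11,0,0,0,0],[0,6,-11,0,0,0,0]]]'
python3 - <<'E'
from h import *
s=ctrl.observe();print(s["eef_pos"],s["ft_force"])
for n in("scene","top"):
    c=ctrl.capture(n); p=c["pixels"]; cv2.imwrite(f"pics/end_{n}.png",p)
    h=cv2.cvtColor(p,cv2.COLOR_BGR2HSV)
    for nm,m in(("red",cv2.inRange(h,(0,150,60),(6,255,255))|cv2.inRange(h,(172,150,60),(180,255,255))),("green",cv2.inRange(h,(35,80,50),(85,255,255))),("yel",cv2.inRange(h,(20,150,100),(34,255,255)))):
        m[:100]=0;k,_,st,ce=cv2.connectedComponentsWithStats(m)
        for i in range(1,k):
            if st[i,4]>25 and ce[i][0]>170 and ce[i][1]<260: print(n,nm,st[i],ce[i].round(1))
E
```

```text
clock: 7.28
eef_pos: [0.4883, -0.2426, 0.1236]
orientation: [0.529, 3.092, -0.006]
ft_force: [-8.4, 6.0, 32.5]
gripper_width: 0.0001
clock: 8.28
eef_pos: [0.5096, -0.1846, 0.2304]
orientation: [0.526, 3.092, -0.002]
ft_force: [0.1, -0.6, -0.2]
gripper_width: 0.0003
[ 0.50956765 -0.18464189  0.23036194] [ 0.14785347 -0.56431658 -0.1998458 ]
scene red [241 174   9  12  67] [245.5 179.1]
scene red [200 194  10   7  62] [204.5 197. ]
scene red [194 207  26  13 187] [206.7 214. ]
scene green [321 226  13  15 123] [327.3 232.7]
scene green [279 253  14  10 113] [285.7 257.5]
scene yel [181 118  18  21 201] [189.4 131. ]
top red [343 158  10  12  93] [347.6 164. ]
top red [330 205   8  10  55] [333.6 209.8]
top green [226 137  12  13 122] [231.3 142.8]
top green [210 184  14  11 105] [216.3 188.3]
top yel [444 240  21  21 278] [453.3 249.8]
```

View pics/end_scene.png

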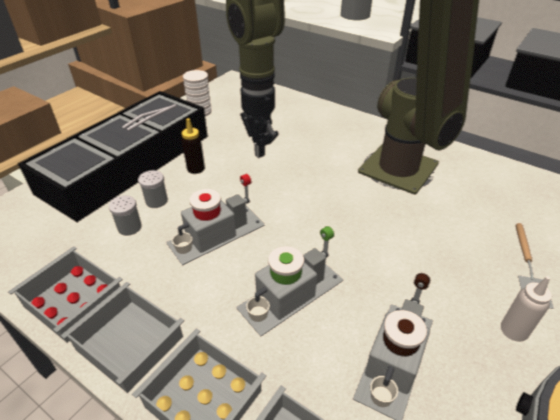

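The lever is upright again: the roller is back at (245.5,179.1) in the scene view, the same as at the start. The green roller and the yellow cap haven't moved, and the robot is clear.

```bash
python3 -c "
from cell import ctrl
print(ctrl.close_job())"
```

```text
the job is handed in; nothing more can be done
None
```

I pushed the strawberry roller sideways with the shut fingers, held it over for about 2 s, then backed out so it sprang upright, and handed the job in at about 8.4 s.

- **Trip and hold:** from the pictures the lever leaned about 0.5–0.65 rad while held, past the 0.4 rad trip point. I read this off the images against the calibration, as the lever angle is not reported.
- **Final check:** the red roller is back at its starting pixel in the scene view. The green roller and the bottle's yellow cap are where they were, to within about 0.2 px. The brown roller looks untouched, but I judged that by eye only. The wrist force is back to about zero and the arm is clear of everything.
- **Rougher than intended:** the fingertip bore on the roller as well as pushing it sideways. The wrist showed about 14 N upward during the hold and about 33 N upward (34 N in all) while backing out. Both are under the limits, though I only read the force at the end of each move. I also did not see the lever while it sprang back, so I can't rule out a brief swing past upright.

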